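Turn brass sockets over into the empty tray

ROBOT

A 6-joint arm with a two-finger parallel gripper is mounted at the origin on the work surface. World frame = base frame: x ahead of the robot, y to its left, z up, the work surface at z = 0. Lengths are in m, angles in rad, forces in N, time in s.
With the tool pointing down it reaches from about 0.35 to 0.975 m from the base axis. Payload 4.9 kg.
Tool frame: the origin (TCP) lies midway between the tips of the shut fingers; the grasp point (between the pads) lies 19 mm behind it; z points along the fingers, y is the direction in which the jaws open and shut (so a half turn about z gives the same grasp; the last joint's range is limited). The gripper opens to 85 mm and grips with 20 to 120 N. Pads are 22 mm wide; open, the fingers measure 114 mm over their backs; the gripper's body (76 mm by 85 mm) begins 54 mm behind the grasp point. The pads swing forward as they close: fully open they stand 13 mm farther back than shut.
Start: joints at [1.171, 0.053, 1.613, -0, 1.476, -0.119], TCP at [0.173, 0.601, 0.231] pointing down, gripper open.
Joint ranges: [-3.01, 3.01], [-1.01, 2.22], [0.06, 2.58], [-1.02, 4.17], [0.09, 2.62], [-3.14, 3.14]. Speed limits (rad/s): [2.57, 2.57, 3.14, 3.14, 3.14, 3.14].

INTERFACE

Orientations are given as a unit quaternion [w, x, y, z].
In Python, from plant import manip, cams gives the robot as it stands.
- The arm moves only by the tool jog_arm, never from a script. Its argument "targets" is a list of rows, each a list of 4 numbers: the shift along the tool's x, y, z in m, then the turn about the tool's z in degrees. A call has 1 to 5 rows; each row is the pose to reach, as a shift and turn from the pose commanded when the call began, along the tool's axes at that moment; what a row does not reach only later rows make up. A row lasts 1/12 s, in which the tool goes at most 41.7 mm and 7.16 degrees, less where a joint would pass 70% of its speed; a pose out of reach is approached as far as the arm can. A call with a gripper value outside its range is refused whole. "fingers" is the opening, from 0 (shut) to 1 (fully open), set as the call begins (left out, the last holds). The fingers move at their own pace and stop on an object; the grip force is fixed at half the most. Time passes only in rows, so rows that repeat a pose let the fingers close. It gives the time, the measured TCP pose, the force and the opening at its end, in the units of the state.
- manip.state(): the state, without advancing time (a new reading comes with each control period).
- cams.grab_frame(name): name is "scene" or "side" or "wrist"; returns the picture (384x512x3 uint8, red, green, blue); there is no depth.
- cams.get_calibration(name): a dict with "camera_matrix" (3x3 intrinsics, pixels), "cam_to_world" (4x4, takes a point from camera to world coordinates). Camera axes: x right, y up, looking along -z (the intrinsics and any distortion apply to the point x, -y, -z); pixel columns grow to the right and rows downward; lengths in m; the calibration is good to about 2 mm. A picture is of the moment at which its call begins: read the wrist's pose just before it. get_calibration takes no time and is no camera call; for the wrist camera it gives the pose at the moment of the call.
- manip.job_done(): hands the job in, once; it reports no verdict.
The state is a dict: "time": time; "joint_pos": joint angles; "joint_vel": joint speeds; "joint_efforts": joint torques, N m; "tool_pos": TCP position; "tool_rot": TCP orientation; "contact_force": force on the tool from outside, world axes, zero at the start; "ft_torque": the same for the moment, N m; "gripper_width": opening from 0.0 (shut) to 1.0 (fully open).
Only numpy, scipy, OpenCV 4.12 (cv2) and the standard library are available. Lean on these libraries where they do the work, as an engineer would, in place of code of your own. Each camera call takes 0.05 s, during which the arm holds its last target. There are 200 camera calls.

TASK

The turn-over jig carries two black pocketed trays hinged together like a book; one holds three brass sockets (green tag beside it), the other is empty (white tag). First fold the empty tray over so that it lies face-down on the full one, then turn the closed pair right over to the other side (its two orange grips can be taken together), so that the tray that was empty lies underneath with all three sockets in it and the other lies face-down on top. Leave it closed and let go.

Things in the scene. Friction and masses are not known exactly. Their poses are not given: they have to be found in the camera images.
- jig: Fixed grey turn-over jig, 190x116 mm. Origin: under the hinge line's middle, at table height; hinge line along its x, 60 mm up. Left tray on its +y, right on -y, both open at the start. Black trays: 122 mm along the hinge, 8 to 54 mm out from it, 20 mm deep below it; 3 pockets 36x38 mm, 16 deep, at x -39, 0, 39 and 31 mm out. Which tray is full varies.
- left_tray_grip (a point): Left tray's orange grip: bar along the hinge, 16 mm diameter, jig x 0 to 52; point on its axis, open at jig x 22, y 100, z 60 mm. z axis points out of the tray's open face. It swings 180 deg from open (stop) to folded (stop) on an 100 mm arc about the hinge; stiff, about 2 N, stays put. Stem only at x 45 to 52; inside that 38 mm free from bar to tray. Pinched across from above it rolls in the fingers.
- right_tray_grip (a point): Right tray's orange grip, alike: jig x 0 to -52; point on its axis, open at jig x -22, y -100, z 60 mm; z axis out of the tray's open face. With one tray folded on the other the two bars lie end to end 104 mm together, middle at jig x 0, y 100 or -100: pinch across both at that middle from above and both trays swing as one.
- socket1_mid (a point): Brass socket, 24 mm tall, 26 mm flange at its foot, 19 mm body, about 30 g, standing loose in the full tray's -x pocket, top 8 mm above the rim. Point: its centre, half-way up.
- socket2_mid (a point): A like brass socket in the same tray's middle pocket; point at its centre.
- socket3_mid (a point): A like brass socket in the same tray's +x pocket; point at its centre.
Mind the look-alikes: they are no part of the job. Leave any blue, pink or red look-alike of the part that bears socket1_mid alone.

How it is judged:
On the way:
1. the empty tray lies face-down on the full one, the sockets still in their own tray (((angle between right_tray_grip's own z axis and vertical above 2.967 rad and angle between left_tray_grip's own z axis and vertical below 0.175 rad and x of socket1_mid in the frame of left_tray_grip between -0.085 and 0.085 m and z of socket1_mid in the frame of left_tray_grip between -0.02 and 0.003 m and y of socket1_mid in the frame of left_tray_grip between -0.09 and -0.048 m and x of socket2_mid in the frame of left_tray_grip between -0.085 and 0.085 m and z of socket2_mid in the frame of left_tray_grip between -0.02 and 0.003 m and y of socket2_mid in the frame of left_tray_grip between -0.09 and -0.048 m and x of socket3_mid in the frame of left_tray_grip between -0.085 and 0.085 m and z of socket3_mid in the frame of left_tray_grip between -0.02 and 0.003 m and y of socket3_mid in the frame of left_tray_grip between -0.09 and -0.048 m) or (angle between left_tray_grip's own z axis and vertical above 2.967 rad and angle between right_tray_grip's own z axis and vertical below 0.175 rad and x of socket1_mid in the frame of right_tray_grip between -0.085 and 0.085 m and z of socket1_mid in the frame of right_tray_grip between -0.02 and 0.003 m and y of socket1_mid in the frame of right_tray_grip between 0.048 and 0.09 m and x of socket2_mid in the frame of right_tray_grip between -0.085 and 0.085 m and z of socket2_mid in the frame of right_tray_grip between -0.02 and 0.003 m and y of socket2_mid in the frame of right_tray_grip between 0.048 and 0.09 m and x of socket3_mid in the frame of right_tray_grip between -0.085 and 0.085 m and z of socket3_mid in the frame of right_tray_grip between -0.02 and 0.003 m and y of socket3_mid in the frame of right_tray_grip between 0.048 and 0.09 m)) and distance of each of socket1_mid, socket2_mid, socket3_mid from where it was at the start of the episode below 0.025 m), for 0.2 s.
At the end, for the whole second after the job is handed in: One tray lies face-up, the other face-down on top of it (each within 10 degrees of level), the three sockets lie in the pockets of the lower tray, which is the one that was empty (each socket at least 45 mm from where it began) (((angle between right_tray_grip's own z axis and vertical above 2.967 rad and angle between left_tray_grip's own z axis and vertical below 0.175 rad and x of socket1_mid in the frame of left_tray_grip between -0.085 and 0.085 m and z of socket1_mid in the frame of left_tray_grip between -0.02 and 0.003 m and y of socket1_mid in the frame of left_tray_grip between -0.09 and -0.048 m and x of socket2_mid in the frame of left_tray_grip between -0.085 and 0.085 m and z of socket2_mid in the frame of left_tray_grip between -0.02 and 0.003 m and y of socket2_mid in the frame of left_tray_grip between -0.09 and -0.048 m and x of socket3_mid in the frame of left_tray_grip between -0.085 and 0.085 m and z of socket3_mid in the frame of left_tray_grip between -0.02 and 0.003 m and y of socket3_mid in the frame of left_tray_grip between -0.09 and -0.048 m) or (angle between left_tray_grip's own z axis and vertical above 2.967 rad and angle between right_tray_grip's own z axis and vertical below 0.175 rad and x of socket1_mid in the frame of right_tray_grip between -0.085 and 0.085 m and z of socket1_mid in the frame of right_tray_grip between -0.02 and 0.003 m and y of socket1_mid in the frame of right_tray_grip between 0.048 and 0.09 m and x of socket2_mid in the frame of right_tray_grip between -0.085 and 0.085 m and z of socket2_mid in the frame of right_tray_grip between -0.02 and 0.003 m and y of socket2_mid in the frame of right_tray_grip between 0.048 and 0.09 m and x of socket3_mid in the frame of right_tray_grip between -0.085 and 0.085 m and z of socket3_mid in the frame of right_tray_grip between -0.02 and 0.003 m and y of socket3_mid in the frame of right_tray_grip between 0.048 and 0.09 m)) and distance of each of socket1_mid, socket2_mid, socket3_mid from where it was at the start of the episode above 0.045 m); the robot touches nothing.
It also fails if it takes over 64 s, if anything falls off the work surface, if the arm or the gripper's body presses on something with over 40 N, if the wrist force passes 120 N, or if a joint passes its speed limit or range.

## Working session

There is one attempt and no reset: what is moved stays moved. The work goes in short steps, Python scripts to look and compute and a tool call to move; the robot and the scene stay as the last step left them, time stands still between calls to the robot, and variables do not carry over. Pictures are saved under pics/ and viewed, about 8 in all and at most 12, crops included, and the job is handed in when it is done.

Besides the shell and the picture viewer there is one more tool, called in YAML: its name, and indented under it one key for each argument. jog_arm: Moves the arm, as the interface text tells. Its arguments: {"type":"object","properties":{"targets":{"type":"array"},"fingers":{"type":"number"}},"required":["targets"]}

```bash
mkdir -p pics && python3 - <<'E'
from plant import manip, cams
import cv2, numpy as np
s=manip.state(); print(s['time'],s['tool_pos'],s['tool_rot'],s['gripper_width'])
ims=[cams.grab_frame(n) for n in("scene","side")]
for n,i in zip(("scene","side"),ims):
    c=cams.get_calibration(n); print(n,np.round(c['camera_matrix'],1).tolist(),np.round(c['cam_to_world'],3).tolist(),[k for k in c])
    cv2.imwrite(f'pics/{n}0.png',i[:,:,::-1])
E
```

```text
0.0 [0.17295467 0.59994122 0.23006321] [-2.56212457e-04  1.39946690e-01  9.90158521e-01 -9.80325654e-04] 0.9994905095342663
scene [[415.9, 0.0, 258.3], [0.0, 415.9, 188.3], [0.0, 0.0, 1.0]] [[0.33, -0.729, 0.599, 0.905], [0.944, 0.25, -0.215, -0.153], [0.007, 0.637, 0.771, 0.589], [0.0, 0.0, 0.0, 1.0]] ['camera_matrix', 'cam_to_world']
side [[381.6, 0.0, 254.2], [0.0, 381.6, 188.9], [0.0, 0.0, 1.0]] [[0.866, 0.321, -0.384, 0.256], [-0.501, 0.527, -0.687, -0.497], [-0.018, 0.787, 0.617, 0.526], [0.0, 0.0, 0.0, 1.0]] ['camera_matrix', 'cam_to_world']
```

View pics/scene0.png

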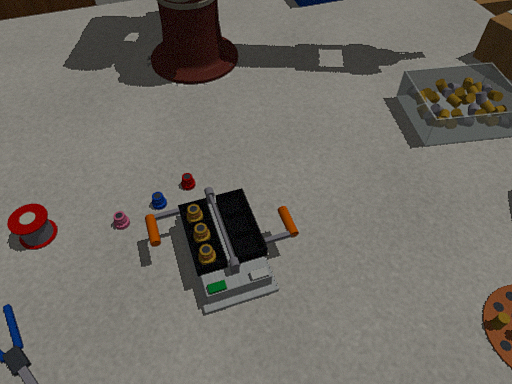

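View pics/side0.png

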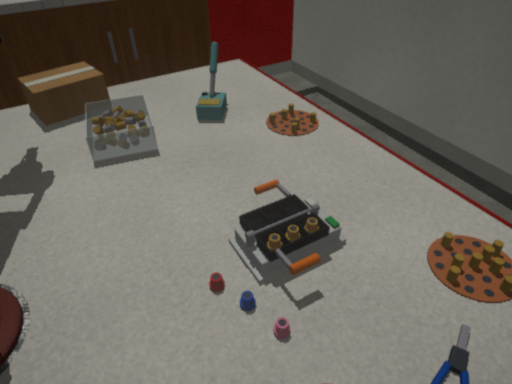

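The scene view shows the jig near the middle. The full tray has its grip at (153,230) and the green tag at (216,287); the empty tray's grip is at (288,221). In the side view the full grip is at (305,263) and the empty one at (266,186). Next I triangulate the bars.

```bash
cat > h.py <<'E'
from plant import manip, cams
import cv2, numpy as np
from scipy.spatial.transform import Rotation as R
def ray(n,uv,c=None):
    c=c or cams.get_calibration(n); K=c['camera_matrix'];T=np.array(c['cam_to_world'])
    d=np.linalg.inv(K)@[uv[0],uv[1],1]; return T[:3,3],T[:3,:3]@[d[0],-d[1],-d[2]]
def plane(n,uv,z,c=None):
    o,d=ray(n,uv,c); return o+d*(z-o[2])/d[2]
def tri(a,b):
    (o1,d1),(o2,d2)=a,b; A=np.stack([d1,-d2],1); s=np.linalg.lstsq(A,o2-o1,rcond=None)[0]
    p,q=o1+s[0]*d1,o2+s[1]*d2; return (p+q)/2,np.linalg.norm(p-q)
def oranges(im,amin=120):
    h=cv2.cvtColor(im,cv2.COLOR_RGB2HSV); m=cv2.inRange(h,(4,190,110),(16,255,255))
    out=[]
    for c in cv2.findContours(m,cv2.RETR_EXTERNAL,cv2.CHAIN_APPROX_NONE)[0]:
        if cv2.contourArea(c)<amin: continue
        (x,y),_,_=cv2.minAreaRect(c); p=cv2.boxPoints(cv2.minAreaRect(c))
        e=[(p[i]+p[(i+1)%4])/2 for i in range(4)]
        k=0 if np.linalg.norm(e[0]-e[2])>np.linalg.norm(e[1]-e[3]) else 1
        out.append((np.array([x,y]),e[k],e[k+2],cv2.contourArea(c)))
    return out
E
python3 - <<'E'
from h import *
for n in("scene","side"):
    for c,a,b,A in oranges(cv2.imread(f'pics/{n}0.png')[:,:,::-1].copy()):
        print(n,c.round(),A,[plane(n,p,.06).round(4).tolist() for p in(c,a,b)])
print(R.from_quat(np.roll(manip.state()['tool_rot'],-1)).as_matrix().round(3))
E
```

```text
scene [153. 227.] 197.5 [[0.5141, -0.1829, 0.06], [0.4877, -0.1822, 0.06], [0.5393, -0.1836, 0.06]]
scene [288. 219.] 149.0 [[0.5674, 0.0184, 0.06], [0.5404, 0.0188, 0.06], [0.593, 0.018, 0.06]]
side [305. 262.] 122.0 [[0.5213, -0.1815, 0.06], [0.5464, -0.1817, 0.06], [0.4969, -0.1813, 0.06]]
[[-0.961  0.277 -0.001]
 [ 0.277  0.961 -0.002]
 [ 0.    -0.002 -1.   ]]
```

```bash
python3 - <<'E'
from h import *
print('scoop base',plane("side",(212,112),0).round(3),'handle top if same xy:')
for z in(.1,.15,.2,.25,.3): print(z,plane("side",(213,45),z).round(3))
print('box',plane("scene",(430,140),0).round(3))
for c,a,b,A in oranges(cv2.imread('pics/side0.png')[:,:,::-1].copy(),30): print(c,A,[plane("side",p,.06).round(4).tolist() for p in(c,a,b)])
print(tri(ray("scene",(153,227)),ray("side",(305,262))))
M=R.from_quat(np.roll(manip.state()['tool_rot'],-1)).as_matrix()
print(M.T@(np.array([.55,.02,.23])-manip.state()['tool_pos']))
E
```

```text
scoop base [0.664 0.482 0.   ] handle top if same xy:
0.1 [0.808 0.763 0.1  ]
0.15 [0.744 0.615 0.15 ]
0.2 [0.679 0.467 0.2  ]
0.25 [0.614 0.32  0.25 ]
0.3 [0.549 0.172 0.3  ]
box [0.44  0.386 0.   ]
[304.5369873 261.5776062] 122.0 [[0.5213, -0.1815, 0.06], [0.5464, -0.1817, 0.06], [0.4969, -0.1813, 0.06]]
(array([ 0.51825991, -0.1836974 ,  0.06452488]), np.float64(0.003758572178311087))
[-0.52297716 -0.45281747  0.00090477]
```

jog_arm:
  targets:
    - [-0.031,-0.027,0,-5]
    - [-0.062,-0.054,0,-10]
    - [-0.093,-0.081,0,-15.5]
    - [-0.124,-0.108,0,-15.5]
    - [-0.155,-0.135,0,-15.5]
  fingers: 0.5

```text
time: 0.52
tool_pos: [0.285, 0.426, 0.2307]
tool_rot: [-0.0, 0.005, 1.0, -0.0]
contact_force: [0.8, 0.9, -0.4]
gripper_width: 0.501
```

jog_arm:
  targets:
    - [-0.022,-0.034,0,0]
    - [-0.044,-0.068,0,0]
    - [-0.066,-0.102,0,0]
    - [-0.088,-0.136,0,0]
    - [-0.11,-0.17,0,0]

```text
time: 0.93
tool_pos: [0.3933, 0.2548, 0.231]
tool_rot: [-0.0, 0.005, 1.0, -0.0]
contact_force: [1.1, 0.9, 0.2]
gripper_width: 0.5
```

jog_arm:
  targets:
    - [-0.022,-0.034,0,0]
    - [-0.044,-0.068,0,0]
    - [-0.066,-0.102,0,0]
    - [-0.088,-0.136,0,0]
    - [-0.11,-0.17,0,0]

```text
time: 1.35
tool_pos: [0.5016, 0.0836, 0.231]
tool_rot: [-0.0, 0.005, 1.0, 0.0]
contact_force: [1.2, 0.6, 1.5]
gripper_width: 0.503
```

jog_arm:
  targets:
    - [-0.02,-0.03,0,0]
    - [-0.04,-0.06,0,0]
    - [-0.04,-0.06,0,0]

```text
time: 1.6
tool_pos: [0.5426, 0.0204, 0.2307]
tool_rot: [0.0, 0.008, 1.0, -0.001]
contact_force: [-0.6, -0.5, -1.2]
gripper_width: 0.499
```

```bash
python3 - <<'E'
from h import *
c=cams.get_calibration("wrist"); im=cams.grab_frame("wrist"); s=manip.state(); print(s['time'],s['tool_pos'],s['tool_rot'])
np.save('wc.npy',np.r_[np.array(c['camera_matrix']).ravel(),np.array(c['cam_to_world']).ravel()])
cv2.imwrite('pics/w1.png',im[:,:,::-1])
for cc,a,b,A in oranges(im): print(cc,A,[plane("wrist",p,.06,c)[:2].round(4).tolist() for p in(cc,a,b)])
E
```

```text
1.65 [0.54128989 0.0226987  0.23051843] [-7.46116053e-04  7.27678660e-03  9.99973245e-01 -3.60092938e-05]
[251.5 199. ] 439.0 [[0.5709, 0.0164], [0.5459, 0.0169], [0.597, 0.0159]]
```

View pics/w1.png

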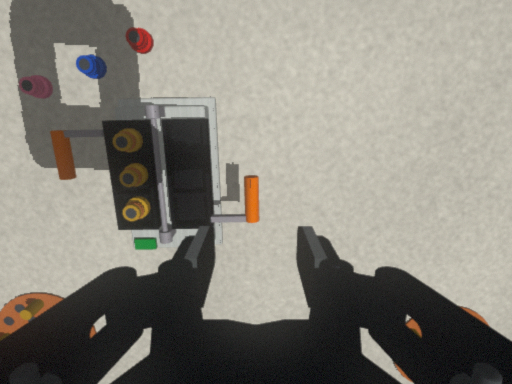

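The wrist view shows the empty grip bar at (252,177)–(252,221) and its stem at row 218, which is the far +x end. The full tray's bar is shadowed at (60,131)–(68,178).

```bash
python3 - <<'E'
from h import *
w=np.load('wc.npy'); c=dict(camera_matrix=w[:9].reshape(3,3),cam_to_world=w[9:].reshape(4,4))
for p in((61,131),(67,179),(251.5,176.5),(251.5,221)): print(p,plane("wrist",p,.06,c).round(4))
print('hinge',plane("wrist",(152,105),.06,c).round(4),plane("wrist",(166,238),.06,c).round(4))
E
```

```text
(61, 131) [ 0.4937 -0.1817  0.06  ]
(67, 179) [ 0.5452 -0.1848  0.06  ]
(251.5, 176.5) [0.5453 0.0169 0.06  ]
(251.5, 221) [0.597  0.0159 0.06  ]
hinge [ 0.469  -0.0836  0.06  ] [ 0.6165 -0.0832  0.06  ]
```

jog_arm:
  targets:
    - [-0.025,-0.006,0.03,0]
    - [-0.025,-0.006,0.07,0]
    - [-0.025,-0.006,0.11,0]
    - [-0.025,-0.006,0.14,0]
    - [-0.025,-0.006,0.14,0]

```text
time: 2.07
tool_pos: [0.559, 0.0205, 0.0829]
tool_rot: [-0.008, 0.005, 1.0, 0.001]
contact_force: [-1.4, -0.2, -1.1]
gripper_width: 0.505
```

```bash
python3 - <<'E'
from h import *
c=cams.get_calibration("wrist"); im=cams.grab_frame("wrist"); s=manip.state(); print(s['time'],s['tool_pos'],s['tool_rot'])
cv2.imwrite('pics/w2.png',im[:,:,::-1])
for cc,a,b,A in oranges(im): print(cc,A,[plane("wrist",p,.06,c)[:2].round(4).tolist() for p in(cc,a,b)])
E
```

```text
2.1167 [0.56156397 0.02020089 0.08689606] [-4.80283772e-03  4.62611856e-03  9.99977594e-01  5.86362788e-04]
[247.  264.5] 817.5 [[0.5849, 0.0161], [0.5704, 0.0163], [0.6, 0.0159]]
```

View pics/w2.png

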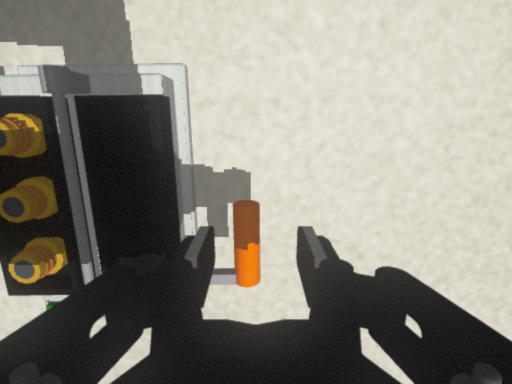

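The bar sits between the fingers at (247,202)–(247,286), with the stem at row 275. I go down and close.

jog_arm:
  targets:
    - [-0.005,-0.004,0.023,0]
    - [-0.005,-0.004,0.048,0]
    - [-0.005,-0.004,0.048,0]
    - [-0.005,-0.004,0.048,0]

```text
time: 2.45
tool_pos: [0.5707, 0.0154, 0.0446]
tool_rot: [0.0, 0.005, 1.0, 0.0]
contact_force: [0.5, -0.9, 0.6]
gripper_width: 0.499
```

jog_arm:
  targets:
    - [0,0,0,0]
    - [0,0,0,0]
    - [0,0,0,0]
    - [0,0,0,0]
    - [0,0,0,0]
  fingers: 0

```text
time: 2.87
tool_pos: [0.5724, 0.015, 0.0463]
tool_rot: [0.002, 0.005, 1.0, -0.0]
contact_force: [-0.4, 0.6, 7.0]
gripper_width: 0.162
```

jog_arm:
  targets:
    - [0,-0.001,-0.016,0]
    - [0,-0.005,-0.031,0]
    - [0,-0.011,-0.045,0]
    - [0,-0.019,-0.059,0]
    - [0,-0.029,-0.071,0]

```text
time: 3.28
tool_pos: [0.5724, -0.0098, 0.1174]
tool_rot: [0.003, 0.005, 1.0, 0.005]
contact_force: [3.0, 16.6, 6.1]
gripper_width: 0.156
```

jog_arm:
  targets:
    - [0,-0.012,-0.01,0]
    - [0,-0.025,-0.018,0]
    - [0,-0.04,-0.024,0]
    - [0,-0.055,-0.028,0]
    - [0,-0.071,-0.029,0]

```text
time: 3.7
tool_pos: [0.5743, -0.0843, 0.1513]
tool_rot: [0.007, 0.004, 1.0, 0.0]
contact_force: [8.3, 4.8, 4.3]
gripper_width: 0.162
```

jog_arm:
  targets:
    - [0,-0.016,0.001,0]
    - [0,-0.031,0.005,0]
    - [0,-0.045,0.011,0]
    - [0,-0.059,0.019,0]
    - [0,-0.071,0.029,0]

```text
time: 4.12
tool_pos: [0.574, -0.1569, 0.1194]
tool_rot: [0.007, 0.005, 1.0, -0.0]
contact_force: [11.6, 5.2, 3.2]
gripper_width: 0.159
```

jog_arm:
  targets:
    - [0,-0.01,0.012,0]
    - [0,-0.018,0.025,0]
    - [0,-0.024,0.04,0]
    - [0,-0.028,0.055,0]
    - [0,-0.029,0.071,0]

```text
time: 4.53
tool_pos: [0.5713, -0.1851, 0.0453]
tool_rot: [0.004, 0.006, 1.0, 0.001]
contact_force: [-0.7, 10.8, 54.1]
gripper_width: 0.163
```

jog_arm:
  targets:
    - [0,0,0.004,0]
    - [0,0,0.004,0]
    - [0,0,0.004,0]

```text
time: 4.78
tool_pos: [0.5715, -0.185, 0.0445]
tool_rot: [0.003, 0.005, 1.0, 0.0]
contact_force: [-3.5, 5.1, 18.4]
gripper_width: 0.153
```

```bash
python3 - <<'E'
from h import *
for n in("scene","side"):
    im=cams.grab_frame(n); cv2.imwrite(f'pics/{n}2.png',im[:,:,::-1])
a=cv2.imread('pics/scene2.png')[120:330,90:350];b=cv2.imread('pics/side2.png')[130:340,180:390]
cv2.imwrite('pics/c2.png',cv2.resize(np.hstack([a,b]),None,fx=1.6,fy=1.6))
E
```

```text
(no output)
```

View pics/c2.png

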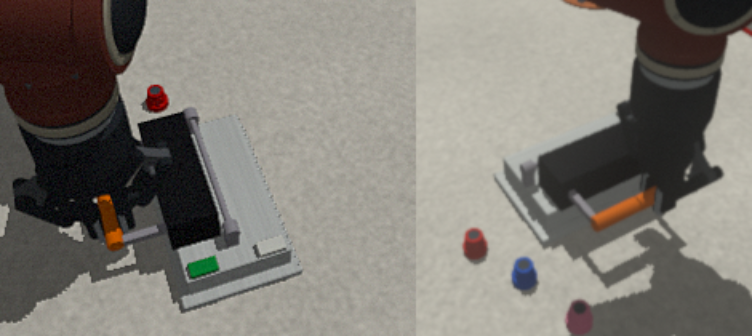

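The empty tray is folded shut over the full one, with the bars end to end near (108,225) in the crop. I release and lift a little to find the middle of the pair.

jog_arm:
  targets:
    - [0,0,-0.002,0]
    - [0,0,-0.002,0]
    - [0,0,-0.002,0]
  fingers: 0.5

```text
time: 5.13
tool_pos: [0.5681, -0.1851, 0.0411]
tool_rot: [-0.0, 0.005, 1.0, -0.0]
contact_force: [0.1, 0.2, 0.2]
gripper_width: 0.501
```

jog_arm:
  targets:
    - [0,0,-0.03,0]
    - [0.013,0,-0.06,0]
    - [0.025,0,-0.06,0]
    - [0.025,0,-0.06,0]
    - [0.025,0,-0.06,0]

```text
time: 5.55
tool_pos: [0.5426, -0.1846, 0.1004]
tool_rot: [-0.001, 0.005, 1.0, 0.0]
contact_force: [0.2, 0.3, -0.5]
gripper_width: 0.499
```

```bash
python3 - <<'E'
from h import *
c=cams.get_calibration("wrist"); im=cams.grab_frame("wrist"); s=manip.state(); print(s['time'],s['tool_pos'],s['tool_rot'])
cv2.imwrite('pics/w3.png',im[:,:,::-1])
h=cv2.cvtColor(im,cv2.COLOR_RGB2HSV); m=cv2.inRange(h,(3,180,50),(16,255,255))
for k in cv2.findContours(m,cv2.RETR_EXTERNAL,cv2.CHAIN_APPROX_NONE)[0]:
    if cv2.contourArea(k)<100: continue
    k=k[:,0]; a,b=k[k[:,1].argmin()],k[k[:,1].argmax()]
    print(a,b,plane("wrist",a,.06,c).round(4),plane("wrist",b,.06,c).round(4))
E
```

```text
5.6 [ 0.54255589 -0.18448301  0.09972648] [-1.09183906e-03  5.31943737e-03  9.99985100e-01  5.57298144e-04]
[244 140] [254 292] [ 0.4935 -0.1902  0.06  ] [ 0.6005 -0.1852  0.06  ]
```

View pics/w3.png

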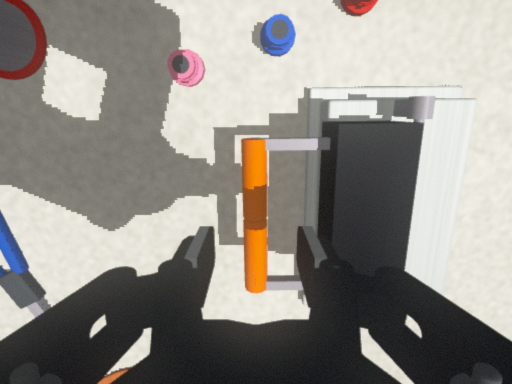

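Both bars run end to end, (255,140)–(256,292), with the middle at x≈0.547. I take them together.

jog_arm:
  targets:
    - [-0.005,0,0.03,0]
    - [-0.005,0,0.058,0]
    - [-0.005,0,0.058,0]
    - [-0.005,0,0.058,0]

```text
time: 5.93
tool_pos: [0.5466, -0.1839, 0.0404]
tool_rot: [-0.003, 0.005, 1.0, 0.001]
contact_force: [-0.0, -0.8, 0.7]
gripper_width: 0.497
```

jog_arm:
  targets:
    - [0,0,0,0]
    - [0,0,0,0]
    - [0,0,0,0]
    - [0,0,0,0]
    - [0,0,0,0]
  fingers: 0

```text
time: 6.35
tool_pos: [0.5494, -0.1851, 0.0449]
tool_rot: [0.001, 0.005, 1.0, -0.0]
contact_force: [-0.3, 1.4, 4.7]
gripper_width: 0.165
```

jog_arm:
  targets:
    - [0,0.0005,-0.0105,0]
    - [0,0.002,-0.021,0]
    - [0,0.005,-0.031,0]
    - [0,0.0085,-0.041,0]
    - [0,0.0135,-0.05,0]

```text
time: 6.77
tool_pos: [0.5493, -0.1741, 0.094]
tool_rot: [0.001, 0.005, 1.0, -0.003]
contact_force: [3.7, -9.3, -6.1]
gripper_width: 0.157
```

jog_arm:
  targets:
    - [0,0.0055,-0.009,0]
    - [0,0.012,-0.017,0]
    - [0,0.0195,-0.0245,0]
    - [0,0.028,-0.031,0]
    - [0,0.0365,-0.0365,0]

```text
time: 7.18
tool_pos: [0.5496, -0.1419, 0.1342]
tool_rot: [0.001, 0.005, 1.0, -0.008]
contact_force: [-7.5, -19.9, 12.0]
gripper_width: 0.156
```

jog_arm:
  targets:
    - [0,0.009,-0.005,0]
    - [0,0.019,-0.0085,0]
    - [0,0.029,-0.011,0]
    - [0,0.0395,-0.013,0]
    - [0,0.05,-0.0135,0]

```text
time: 7.6
tool_pos: [0.551, -0.0899, 0.1508]
tool_rot: [0.002, 0.005, 1.0, -0.006]
contact_force: [-11.3, -8.4, 24.0]
gripper_width: 0.157
```

```bash
python3 - <<'E'
from h import *
for n in("scene","side"):
    im=cams.grab_frame(n); cv2.imwrite(f'pics/{n}3.png',im[:,:,::-1])
a=cv2.imread('pics/scene3.png')[120:330,90:350];b=cv2.imread('pics/side3.png')[130:340,180:390]
cv2.imwrite('pics/c3.png',cv2.resize(np.hstack([a,b]),None,fx=1.6,fy=1.6))
E
```

```text
(no output)
```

View pics/c3.png

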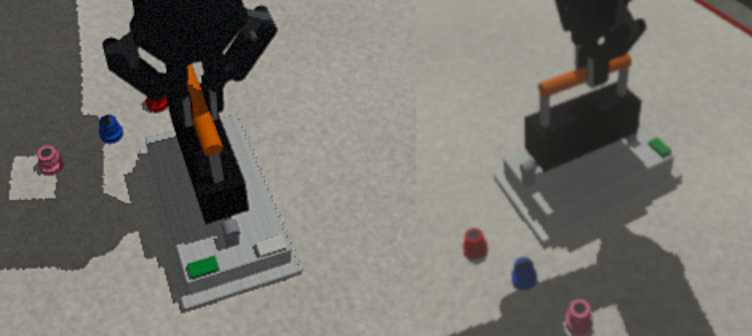

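The pair stands upright and closed with both bars in the fingers, near (205,115) in the crop. I carry on over.

jog_arm:
  targets:
    - [0,0.0105,0.0005,0]
    - [0,0.021,0.002,0]
    - [0,0.031,0.005,0]
    - [0,0.041,0.0085,0]
    - [0,0.05,0.0135,0]

```text
time: 8.12
tool_pos: [0.5508, -0.036, 0.1339]
tool_rot: [0.001, 0.005, 1.0, -0.002]
contact_force: [-3.4, -2.0, 6.9]
gripper_width: 0.162
```

jog_arm:
  targets:
    - [0,0.009,0.0055,0]
    - [0,0.017,0.012,0]
    - [0,0.0245,0.0195,0]
    - [0,0.031,0.028,0]
    - [0,0.0365,0.0365,0]

```text
time: 8.53
tool_pos: [0.5506, 0.0004, 0.0948]
tool_rot: [0.0, 0.005, 1.0, -0.002]
contact_force: [-3.9, -7.3, 2.2]
gripper_width: 0.16
```

jog_arm:
  targets:
    - [0,0.005,0.009,0]
    - [0,0.0085,0.019,0]
    - [0,0.011,0.029,0]
    - [0,0.013,0.0395,0]
    - [0,0.0135,0.05,0]

```text
time: 8.95
tool_pos: [0.5505, 0.0148, 0.0441]
tool_rot: [-0.0, 0.005, 1.0, -0.001]
contact_force: [-2.1, -2.4, 2.4]
gripper_width: 0.153
```

jog_arm:
  targets:
    - [0,0,0.003,0]
    - [0,0,0.003,0]
    - [0,0,0.003,0]

```text
time: 9.2
tool_pos: [0.5505, 0.0149, 0.0401]
tool_rot: [0.0, 0.005, 1.0, -0.0]
contact_force: [1.2, -1.4, -2.9]
gripper_width: 0.16
```

No stop force yet, so I push a little further down.

jog_arm:
  targets:
    - [0,0,0.003,0]
    - [0,0,0.005,0]
    - [0,0,0.005,0]

```text
time: 9.45
tool_pos: [0.5507, 0.0149, 0.0385]
tool_rot: [-0.001, 0.005, 1.0, -0.0]
contact_force: [-10.1, -0.9, 18.0]
gripper_width: 0.157
```

Now the stop is felt (18 N). I release and lift.

jog_arm:
  targets:
    - [0,0,-0.003,0]
    - [0,0,-0.003,0]
    - [0,0,-0.003,0]
    - [0,0,-0.003,0]
  fingers: 0.5

```text
time: 9.78
tool_pos: [0.5503, 0.0152, 0.0381]
tool_rot: [-0.0, 0.005, 1.0, 0.0]
contact_force: [-0.6, -0.2, 0.8]
gripper_width: 0.5
```

jog_arm:
  targets:
    - [0,0,-0.03,0]
    - [0,0,-0.06,0]
    - [0,0,-0.1,0]
    - [0,0.03,-0.13,0]
    - [0,0.06,-0.15,0]

```text
time: 10.2
tool_pos: [0.5525, 0.0747, 0.192]
tool_rot: [0.002, 0.007, 1.0, 0.0]
contact_force: [1.1, 0.2, 0.9]
gripper_width: 0.498
```

jog_arm:
  targets:
    - [0,0.04,0,0]
    - [0,0.08,0,0]
    - [0,0.12,0,0]
    - [0,0.12,0,0]

```text
time: 10.53
tool_pos: [0.5515, 0.2009, 0.1881]
tool_rot: [-0.0, 0.002, 1.0, 0.002]
contact_force: [-0.2, -0.8, 0.2]
gripper_width: 0.501
```

```bash
python3 - <<'E'
from h import *
for n in("scene","side"):
    im=cams.grab_frame(n); cv2.imwrite(f'pics/{n}4.png',im[:,:,::-1])
a=cv2.imread('pics/scene4.png')[120:330,90:350];b=cv2.imread('pics/side4.png')[130:340,180:390]
cv2.imwrite('pics/c4.png',cv2.resize(np.hstack([a,b]),None,fx=1.65,fy=1.65))
E
```

```text
(no output)
```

View pics/c4.png

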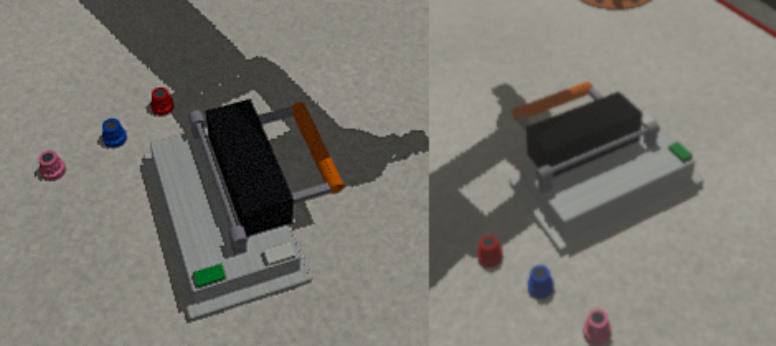

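The pair lies closed on the white-tag side with both bars in one line, (300,105)–(338,188) in the crop. The arm is clear, no sockets have spilled and the look-alikes are untouched. I check the bar heights, then hand in.

```bash
python3 - <<'E'
from h import *
E={}
for n in("scene","side"):
    im=cv2.imread(f'pics/{n}4.png'); h=cv2.cvtColor(im,cv2.COLOR_BGR2HSV); m=cv2.inRange(h,(3,170,50),(18,255,255))
    y0,y1,x0,x1=(170,250,255,310) if n=="scene" else (170,215,210,285)
    p=np.argwhere(m[y0:y1,x0:x1])[:,::-1]+[x0,y0]
    r=cv2.boxPoints(cv2.minAreaRect(p.astype(np.float32))); e=[(r[i]+r[(i+1)%4])/2 for i in range(4)]
    k=0 if np.linalg.norm(e[0]-e[2])>np.linalg.norm(e[1]-e[3]) else 1
    E[n]=sorted([e[k],e[k+2]],key=lambda q:plane(n,q,.06)[0]); print(n,len(p),E[n])
for i in(0,1): print(tri(ray("scene",E["scene"][i]),ray("side",E["side"][i])))
E
```

```text
scene 528 [array([268.2    , 182.40002], dtype=float32), array([294.60004, 235.20001], dtype=float32)]
side 43 [array([247.93103, 192.82759], dtype=float32), array([276.72412, 181.31035], dtype=float32)]
(array([ 5.14032814e-01, -1.95927291e-04,  8.59541614e-02]), np.float64(0.01581004708095991))
(array([0.59768852, 0.01758292, 0.0608805 ]), np.float64(0.0024106836270496334))
```

```bash
python3 - <<'E'
from h import *
print(tri(ray("scene",(268.5,183)),ray("side",(232.5,198.5))))
s=manip.state(); print(s['time'],s['contact_force']); print(manip.job_done())
E
```

```text
(array([0.49309968, 0.01284294, 0.06554312]), np.float64(0.0012463369632460678))
10.6333 [ 0.49403697 -0.1531244  -0.05293458]
the job is handed in; nothing more can be done
None
```

I folded the empty tray onto the full one, then pinched both orange bars together at their middle and turned the closed pair over to the white-tag side. I released the pair, moved the arm clear, and handed the job in at about 10.6 s.

**Last checks:**
- **Pictures:** the pair looks closed, both bars lie in one line, nothing has spilled and the blue, pink and red look-alikes are untouched.
- **Bar heights:** the two far ends came out at 61 mm and 66 mm, against 60 mm when fully down. On the 100 mm swing that is about 3° from level at most.
- **Contact:** the wrist force was about 0.5 N at hand-in, so nothing was touching.

**Checks that disagreed or could not be made:**
- My first automatic height for the −x bar end came out at 86 mm with a 16 mm gap between the two camera rays. The bar was in shadow in the side view and the colour mask caught only 43 pixels. I replaced it with a side-view pixel I read by eye, which gave the 66 mm.
- The sockets are hidden inside the closed trays, so I could not see that they had dropped into the lower one.
- The wrist force peaked at about 54 N in the readings, when the first fold met its stop.

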